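# Clear the packing and release the transport lock of a screen separator

### The arm

A 6-joint arm with a two-finger parallel gripper is mounted at the origin on the work surface. World frame = base frame: x ahead of the robot, y to its left, z up, the work surface at z = 0. Lengths are in mm, angles in rad, forces in N, time in s.
With the tool pointing down it reaches from about 350 to 875 mm from the base axis. Payload 4.2 kg.
Tool frame: the origin (TCP) lies at the very end of the fingers, on their centre line; the grasp point (between the pads) lies 19 mm behind it; z points along the fingers, y is the line along which they close (so a half turn about z gives the same grasp; the last joint's range is limited). The gripper opens to 85 mm and grips with 20 to 120 N. Pads are 22 mm wide; open, the fingers measure 114 mm over their backs; the gripper's body (76 mm by 85 mm) begins 54 mm behind the grasp point. The pads swing forward as they close: fully open they stand 13 mm farther back than shut.
Start: joints at [0.259, 0.385, 0.008, 0, -1.194, -0.259], TCP at [624.979, 0.025, 231.312] pointing down, gripper open.
Joint ranges: [-3.14, 3.14], [-1.21, 2.06], [-1.07, 1.41], [-3.16, 2.05], [-2.99, -0.16], [-3.1, 3.1]. Speed limits (rad/s): [2.79, 2.79, 3.14, 3.14, 3.14, 3.14].

### API

Orientations are given as a unit quaternion [x, y, z, w].
In Python, from bench import read_state, get_image, get_calibration, job_done gives the robot as it stands.
- The arm moves only by the shell command python3 -m creep 'ROWS'. ROWS is a JSON object of lists of equal length, an entry for each row: "translation": the shift along the world's x, y, z in cm, a list of three; "delta_rot": the turn, a rotation vector about the world's x, y, z in degrees, a list of three; "hand": the finger opening in cm, from 0 to 8.54. A call has 1 to 8 rows; each row is the pose to reach, as a shift and turn from the pose commanded when the call began; what a row does not reach only later rows make up. A row lasts 1/8 s, in which the tool goes at most 62.5 mm and 10.7 degrees, less where a joint would pass 70% of its speed; a pose out of reach is approached as far as the arm can. A call with a gripper value outside its range is refused whole. The fingers move at their own pace and stop on an object; the grip force is fixed at half the most. Time passes only in rows, so rows that repeat a pose let the fingers close. It gives the time, the measured TCP pose, the force, the opening and the grip force at its end, in the units of the state.
- read_state(): the state, without advancing time (a new reading comes with each control period).
- get_image(name): name is "scene" or "side" or "wrist"; returns (picture, depth): 384x512x3 uint8, red, green, blue; 384x512 float32, mm along the optical axis (not along the pixel's ray), 0 where there is no reading.
- get_calibration(name): a dict with "intrinsics" (3x3 intrinsics, pixels), "xyz" and "attitude" of the camera in the world. Camera axes: x right, y down, z forward; pixel columns grow to the right and rows downward; lengths in mm; the calibration is good to about 2 mm. A picture is of the moment at which its call begins: read the wrist's pose just before it. get_calibration takes no time and is no camera call; for the wrist camera it gives the pose at the moment of the call.
- job_done(): hands the job in; it is judged then, once.
The state is a dict: "clock": time; "joints": joint angles; "joint_vel": joint speeds; "joint_efforts": joint torques, N m; "position": TCP position; "ee_rot": TCP orientation; "contact_force": force on the tool from outside, world axes, zero at the start; "wrist_torque": the same for the moment, N m; "gripper_width": finger opening in mm; "grasp_force": force on a finger pad.
Only numpy, scipy, OpenCV 4.12 (cv2) and the standard library are available. Lean on these libraries where they do the work, as an engineer would, in place of code of your own. Each camera call takes 0.05 s, during which the arm holds its last target. There are 200 camera calls.

### The job

Get the new screen separator on the repair bench ready for use: first clear both cardboard-brown packing blocks off its metal bed into the empty waste bin standing beside it (the deep undivided box, not the shallow divided parts tray on the other side). Once the blocks are in the bin, slide the black transport lock knob along its track fully home to its end stop, towards the round steel bumper, and leave it there. Leave the screwdriver, bottle and suction holder where they are.

Things in the scene. Friction and masses are not known exactly. Their poses are not given: they have to be found in the camera images.
- separator: White bench machine 220 (x) by 240 (y) mm, fixed, yawed within 15 degrees. Origin: centre of its footprint at bench level, z up; the -x side (display, knobs) faces the robot. A dark grey metal bed covers the back of its top; in front of it, at x = -110 to -35 mm, the white deck (top z = 100 mm) carries the lock track.
- bed (a point): Centre of the bed's top, at x = 37, y = 0, z = 105 mm in the separator's frame. The bed is a dark grey flat metal strip, x = -35 to +110 mm and the full width y = -120 to +120 mm of the separator; it has no rim, so things can be pushed off at the +y and -y sides.
- square_stop (a point): Centre of the top of the low square steel stop (30 x 12 mm) at the locked end of the lock track, at x = -70, y = -81, z = 118 mm in the separator's frame. The track runs from it along y to the round bumper: 30 mm wide, top z = 110 mm.
- lock (a joint): Travel of the lock knob along its track, m: 0 = locked end (near the square stop, separator's -y side), 0.11 = end stop at the free end (knob touches the round bumper, +y side). Starts between 0 and 0.03. Slides with about 3 N of friction plus 4 N per m/s, no spring, stays where it is left.
- lock_top (a point): Centre of the top of the black lock knob, a block 50 mm (separator's x) by 30 mm (y, along the track) by 45 mm tall with three thin ribs on top; top z = 156 mm, underside z = 111 mm. At joint value q it lies at x = -70, y = -55 + 1000 q mm in the separator's frame; axes parallel to the separator's.
- bumper (a point): Centre of the top of the round steel bumper (26 mm diameter, top z = 128 mm) that marks the free end of the lock track, at x = -70, y = +84 mm in the separator's frame.
- bin: Waste bin: empty grey open box 200 (x) by 160 (y) by 88 mm tall, 4 mm walls and floor, no dividers, fixed, yaw as the separator's. Origin: centre of its underside on the bench. Stands beside the separator on its +y or -y side (varies), 13 to 18 mm gap, rim 17 mm lower than the bed, centred on the separator's x to 10 mm.
- tray: Parts tray: grey, same footprint as the bin (200 by 160 mm) but only 30 mm tall and divided into compartments holding small parts; fixed, on the separator's other side. Origin: centre of its underside. Not for the blocks.
- block_a: Packing block, brown cardboard, 64 (x) by 44 (y) by 40 mm (z), 35 to 70 g. Origin: its centre. Starts lying on the bed at x = 20 to 60 mm in the separator's frame, y 40 to 58 mm from the middle on the +y or -y half, its long side within 20 degrees of the separator's x. Slides when pushed.
- block_b: Packing block like the other, 64 by 44 by 40 mm, but with a groove 24 mm wide and 14 mm deep across its top (along its y). Origin: centre of the 64 x 44 x 40 mm outline. Starts on the other half of the bed.
- screwdriver: Screwdriver, 160 mm, lying loose on the bench at the robot's left, along its own x. Origin: centre of its underside. Leave alone.
- bottle: White bottle, 56 mm diameter, 130 mm tall, standing on the bench at the robot's right. Origin: centre of its underside. Leave alone.
- sucker: Black rubber suction holder, 72 mm diameter foot, 70 mm tall, on the bench beyond the separator. Origin: centre of its underside. Leave alone.
There are look-alikes about, which are no part of the job. Leave any green or pink look-alike of the block_b alone. What is shaped like the block_a but purple or turquoise is not meant.

How it is judged:
By the outcome, as a careful person would: the job done as asked, in the order asked, and still so for the second after the job is handed in, with the robot touching nothing.
It also fails if it takes over 51 s, if anything falls off the work surface, if the arm or the gripper's body presses on something with over 40 N, if the wrist force passes 120 N, or if a joint passes its speed limit or range.

## Working session

There is one attempt and no reset: what is moved stays moved. The work goes in short steps, Python scripts to look and compute and a shell command to move; the robot and the scene stay as the last step left them, time stands still between calls to the robot, and variables do not carry over. Pictures are saved under pics/ and viewed, at most 10 in all, crops included, and the job is handed in when it is done.

```bash
mkdir -p pics; cat > h.py <<'E'
import numpy as np,cv2
from scipy.spatial.transform import Rotation as R
from bench import *
def cloud(n):
    c=get_calibration(n);im,d=get_image(n)
    K=np.array(c["intrinsics"]);v,u=np.mgrid[:384,:512]
    p=np.stack([(u-K[0,2])/K[0,0]*d,(v-K[1,2])/K[1,1]*d,d],-1)
    a=np.array(c["attitude"]);r=(R.from_quat(a) if a.size==4 else R.from_matrix(a) if a.size==9 else R.from_rotvec(a)).as_matrix()
    P=p@r.T+np.array(c["xyz"]);P[d==0]=np.nan
    return im,P
E
python3 - <<'E'
from h import *
print(read_state());print(get_calibration("scene"),get_calibration("side"),get_calibration("wrist"))
o=[]
for n in("scene","side","wrist"):
    im,P=cloud(n);np.savez("pics/"+n,im=im,P=P);o.append(im)
cv2.imwrite("pics/a.png",cv2.resize(np.hstack(o[:1]),(800,600))[:,:,::-1])
cv2.imwrite("pics/b.png",cv2.resize(np.vstack(o[1:]),(400,600))[:,:,::-1])
E
```

```text
{'clock': 0.0, 'joints': array([ 2.58612766e-01,  3.85552086e-01,  6.59718963e-03, -4.76906619e-04,
       -1.19400643e+00, -2.58618340e-01]), 'joint_vel': array([ 0.00061311,  0.00024809,  0.00215083,  0.00112277, -0.0009085 ,
       -0.00022772]), 'joint_efforts': array([-9.55001960e-04, -3.92286408e+01,  1.88399577e+01,  4.18616563e+00,
       -4.72148502e-03,  8.27910434e-07]), 'position': array([6.24403381e+02, 1.73411222e-02, 2.30216362e+02]), 'ee_rot': array([-0.70704217,  0.70717053,  0.00073582, -0.00082432]), 'contact_force': array([-0.15535581, -0.65320947,  0.61337896]), 'wrist_torque': array([-0.00791379,  0.03307283, -0.00995885]), 'grasp_force': 0.0, 'gripper_width': 85.48486077234018}
{'intrinsics': array([[366.1337683 ,   0.        , 266.45478518],
       [  0.        , 366.1337683 , 188.6319202 ],
       [  0.        ,   0.        ,   1.        ]]), 'xyz': array([ 913.01088871, -442.44996303,  988.52175457]), 'attitude': array([ 0.91182737,  0.2980656 , -0.0930929 , -0.26657353])} {'intrinsics': array([[399.1629281 ,   0.        , 259.1984613 ],
       [  0.        , 399.1629281 , 186.99299018],
       [  0.        ,   0.        ,   1.        ]]), 'xyz': array([420.99184577, 859.38138563, 784.37763538]), 'attitude': array([-0.06010057,  0.89413185, -0.44249566,  0.033373  ])} {'intrinsics': array([[298.91175874,   0.        , 257.36134646],
       [  0.        , 298.91175874, 187.72585237],
       [  0.        ,   0.        ,   1.        ]]), 'xyz': array([625.26889676, -68.97299652, 372.16292294]), 'attitude': array([ 1.02858985e-04,  9.90691651e-01,  1.36118085e-01, -1.38204895e-03])}
```

View pics/a.png

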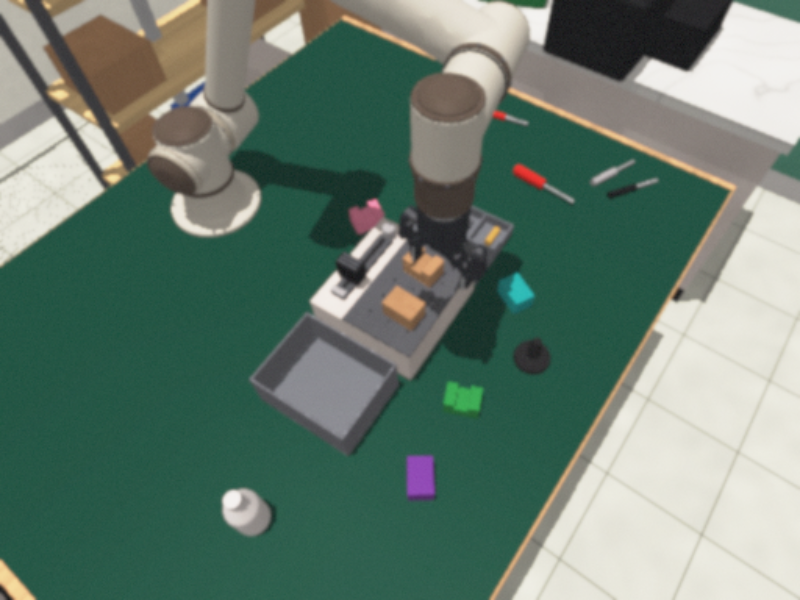

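View pics/b.png

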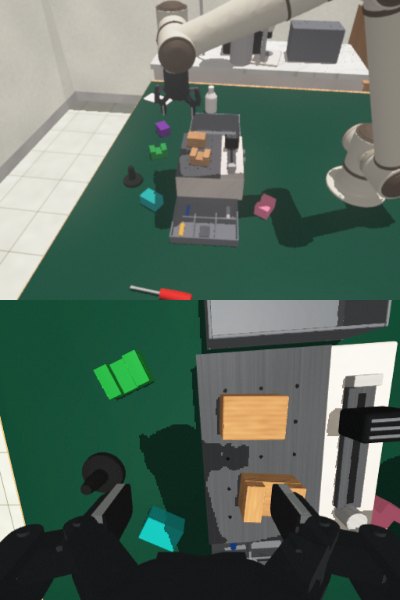

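The scene shows the bin on the robot's right (-y; scene ~ (325,385)). Plain block A, at (403,307), is on the near-bin half. Grooved block B, at (425,265), is on the +y half. The knob at (350,268) is at the square-stop end.

```bash
python3 - <<'E'
from h import *
S=[];
for n in("scene","side","wrist"):
    f=np.load(f"pics/{n}.npz");im,P=f["im"],f["P"]
    hsv=cv2.cvtColor(im,cv2.COLOR_RGB2HSV);h,s,v=hsv[...,0],hsv[...,1],hsv[...,2]
    x,y,z=P[...,0],P[...,1],P[...,2]
    reg=(x>480)&(x<850)&(abs(y)<200)
    def rect(m,mn=60):
        m=cv2.morphologyEx(m.astype(np.uint8),cv2.MORPH_OPEN,np.ones((3,3)))
        k,l,st,_=cv2.connectedComponentsWithStats(m)
        for i in range(1,k):
            if st[i,4]<mn: continue
            q=P[l==i]; r=cv2.minAreaRect(q[:,:2].astype(np.float32)); print("   ",st[i,4],np.round(r[0]),np.round(r[1]),round(r[2],1),"zmed",np.round(np.median(q[:,2]),1), "zmax",np.round(np.percentile(q[:,2],97)))
    print(n,"brown top");rect((h>5)&(h<22)&(s>80)&reg&(z>135)&(z<155))
    print(" top");rect((s<60)&reg&(z>95)&(z<107.5),300)
    print(" deck white");rect((s<60)&(v>140)&reg&(z>94)&(z<106),100)
    print(" black knob");rect((v<70)&reg&(z>145)&(z<162)&(x<640),20)
    print(" binrim");rect(reg&(z>82)&(z<91)&(s<90)|((x>480)&(x<850)&(y>-400)&(y<-100)&(z>82)&(z<91)),30)
E
```

```text
scene brown top
    99 [567.  60.] [44. 20.] 88.1 zmed 142.1 zmax 145.0
    348 [572. -35.] [65. 45.] 0.3 zmed 142.5 zmax 145.0
 top
    2052 [550.   2.] [149. 213.] 3.7 zmed 102.6 zmax 106.0
 deck white
 black knob
 binrim
side brown top
    261 [570. -31.] [64. 43.] 2.9 zmed 145.7 zmax 148.0
    113 [565.  61.] [46. 20.] 86.6 zmed 145.5 zmax 148.0
    109 [522.  65.] [44. 20.] 86.7 zmed 145.5 zmax 148.0
 top
    909 [549.  73.] [137. 136.] 4.7 zmed 105.7 zmax 107.0
 deck white
 black knob
 binrim
wrist brown top
    4734 [572. -34.] [64. 44.] 0.0 zmed 144.3 zmax 146.0
    1256 [567.  60.] [45. 20.] 86.8 zmed 144.1 zmax 145.0
    225 [522.  45.] [10. 19.] 86.4 zmed 143.8 zmax 145.0
 top
    26329 [547.  18.] [151. 240.] 3.8 zmed 104.3 zmax 106.0
 deck white
 black knob
 binrim
    1106 [ 553. -122.] [ 38. 142.] 79.1 zmed 87.0 zmax 89.0
```

```bash
python3 - <<'E'
from h import *
f=np.load("pics/wrist.npz");im,P=f["im"],f["P"]
x,y,z=P[...,0],P[...,1],P[...,2];v=im.max(-1)
def rect(name,m,mn=100):
    print(name);m=cv2.morphologyEx(m.astype(np.uint8),cv2.MORPH_OPEN,np.ones((3,3)))
    k,l,st,_=cv2.connectedComponentsWithStats(m)
    for i in range(1,k):
        if st[i,4]<mn: continue
        q=P[l==i]; r=cv2.minAreaRect(q[:,:2].astype(np.float32)); print("  ",st[i,4],np.round(r[0],1),np.round(r[1],1),round(r[2],1),"z",np.round(np.median(q[:,2]),1))
rect("top",(z>96)&(z<107)&(abs(y)<160))
rect("bed",(z>100)&(z<107)&(abs(y)<160)&(v<130)&(x>470))
rect("deck",(z>96)&(z<104)&(abs(y)<160)&(v>170))
rect("z>115 deck",(z>112)&(z<170)&(x<480)&(x>350),30)
rect("rim",(z>82)&(z<91)&(y<-90))
for n in("scene","side"):
    f=np.load(f"pics/{n}.npz");im,P=f["im"],f["P"];x,y,z=P[...,0],P[...,1],P[...,2]
    rect(n+" rim",(z>80)&(z<92)&(y<-90)&(y>-350)&(x>350)&(x<700),20)
    rect(n+" top",(z>96)&(z<109)&(abs(y)<160)&(x>350)&(x<700))
    rect(n+" knob",(z>148)&(z<162)&(x<470)&(x>350)&(abs(y)<150),20)
E
```

```text
top
   34889 [512.7  15.6] [220.1 240.9] 3.9 z 104.0
   1618 [409.7  58.6] [ 20.6 113.8] 3.2 z 99.3
bed
   26591 [550.2  18.1] [144.9 241. ] 3.9 z 104.3
deck
   4818 [445.5 -66. ] [75.  86.3] 3.9 z 99.4
   1796 [464.9  48.3] [ 21.2 117.6] 5.0 z 99.3
   1475 [409.9  48.6] [20.1 93.7] 2.4 z 99.3
z>115 deck
   593 [449.2 -70.3] [31.6 12. ] 3.9 z 117.2
   3296 [447.9 -27.1] [47.8 30.5] 3.5 z 153.5
   750 [438.8  92.8] [25.6 24.2] 48.8 z 126.6
rim
   1745 [ 518.1 -134.8] [201.5  39.2] 0.2 z 87.0
scene rim
scene top
   2684 [5.163e+02 3.000e-01] [218.1 214.2] 2.9 z 102.4
scene knob
   143 [446.4 -28. ] [47.1 29.7] 2.4 z 153.7
side rim
   24 [ 601.2 -274.8] [ 9.1 25. ] 85.9 z 87.3
   51 [ 518.1 -278.4] [50.3 10.6] 9.0 z 85.8
   21 [ 463.3 -282.8] [20.3  7.9] 8.0 z 84.9
side top
   3013 [511.6  15.5] [219.8 244.7] 3.9 z 105.2
side knob
   159 [444.1 -25.9] [49.2 30.5] 5.1 z 156.5
```

```bash
python3 -m creep '{"translation":[[-5.3,-3.4,0],[-5.3,-3.4,-4],[-5.3,-3.4,-8],[-5.3,-3.4,-11],[-5.3,-3.4,-12.1],[-5.3,-3.4,-12.1],[-5.3,-3.4,-12.1],[-5.3,-3.4,-12.1]],"delta_rot":[[0,0,0],[0,0,0],[0,0,0],[0,0,0],[0,0,0],[0,0,0],[0,0,0],[0,0,0]],"hand":[8.5,8.5,8.5,8.5,8.5,8.5,5,5]}'; python3 -m creep '{"translation":[[0,0,0],[0,0,0],[0,0,0],[0,0,0],[0,0,3],[0,0,6],[0,0,6],[0,0,6]],"delta_rot":[[0,0,0],[0,0,0],[0,0,0],[0,0,0],[0,0,0],[0,0,0],[0,0,0],[0,0,0]],"hand":[5,5,5,5,5,5,5,5]}'
```

```text
clock: 1.15
position: [573.2, -33.8, 112.2]
ee_rot: [0.707, -0.707, 0.001, -0.001]
contact_force: [0.0, -0.1, -0.1]
gripper_width: 63.0
grasp_force: 66.9
clock: 2.15
position: [571.1, -34.0, 169.4]
ee_rot: [-0.707, 0.707, 0.001, -0.0]
contact_force: [-0.3, 0.6, -0.9]
gripper_width: 63.0
grasp_force: 67.2
```

```bash
python3 -m creep '{"translation":[[-1,-4,0],[-2,-9,0],[-3.5,-14,0],[-4.5,-18,0],[-4.5,-19.2,0],[-4.5,-19.2,-5],[-4.5,-19.2,-10],[-4.5,-19.2,-13.6]],"delta_rot":[[0,0,0],[0,0,0],[0,0,0],[0,0,0],[0,0,0],[0,0,0],[0,0,0],[0,0,0]],"hand":[5,5,5,5,5,5,5,5]}'; python3 -m creep '{"translation":[[0,0,0],[0,0,0],[0,0,0],[0,0,0],[0,0,3],[0,0,8],[0,0,13],[0,0,17]],"delta_rot":[[0,0,0],[0,0,0],[0,0,0],[0,0,0],[0,0,0],[0,0,0],[0,0,0],[0,0,0]],"hand":[5,5,8.5,8.5,8.5,8.5,8.5,8.5]}'; python3 - <<'E'
from h import *
im,P=cloud("scene");cv2.imwrite("pics/c.png",im[80:340,130:400][:,:,::-1])
E
```

```text
clock: 3.15
position: [525.7, -225.1, 31.2]
ee_rot: [0.707, -0.707, -0.002, 0.001]
contact_force: [-0.0, -0.2, 0.1]
gripper_width: 62.9
grasp_force: 67.2
clock: 4.15
position: [527.3, -226.1, 207.7]
ee_rot: [0.707, -0.707, 0.002, -0.001]
contact_force: [1.5, 0.0, 0.6]
gripper_width: 84.9
grasp_force: 0.0
```

View pics/c.png

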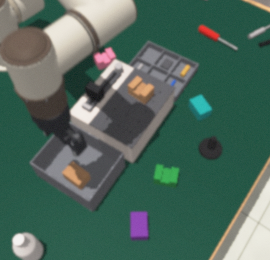

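Block A lies in the bin at (75,173) and B is untouched at (140,90). I'll re-measure B unobstructed.

```bash
python3 - <<'E'
from h import *
for n in("scene","side"):
    im,P=cloud(n);hsv=cv2.cvtColor(im,cv2.COLOR_RGB2HSV)
    m=(hsv[...,0]>5)&(hsv[...,0]<22)&(hsv[...,1]>80)&(P[...,2]>138)&(P[...,2]<152)&(abs(P[...,1])<130)&(P[...,0]<650)
    print(n,cv2.minAreaRect(P[m][:,:2].astype(np.float32)),m.sum())
print(read_state()["position"])
E
```

```text
scene ((545.14111328125, 60.95269775390625), (45.37043762207031, 65.84514617919922), 87.47832489013672) 194
side ((543.510009765625, 62.21881103515625), (46.55355453491211, 63.721710205078125), 87.158935546875) 207
[ 528.30644516 -226.22290137  208.00787492]
```

```bash
python3 -m creep '{"translation":[[0.3,5,0],[0.6,10.5,0],[1,16,0],[1.4,22,0],[1.8,27,0],[1.8,28.8,0],[1.8,28.8,-4],[1.8,28.8,-7]],"delta_rot":[[0,0,0],[0,0,0],[0,0,-3],[0,0,-3],[0,0,-3],[0,0,-3],[0,0,-3],[0,0,-3]],"hand":[8.5,8.5,8.5,8.5,8.5,8.5,8.5,8.5]}'; python3 -m creep '{"translation":[[0,0,-2],[0,0,-2.4],[0,0,-2.4],[0,0,-2.4],[0,0,-2.4],[0,0,-2.4],[0,0,-2.4],[0,0,-2.4]],"delta_rot":[[0,0,0],[0,0,0],[0,0,0],[0,0,0],[0,0,0],[0,0,0],[0,0,0],[0,0,0]],"hand":[8.5,8.5,8.5,5,5,5,5,5]}';  python3 -m creep '{"translation":[[0,0,3],[0,0,6],[0,0,6],[0,-4,6],[0,-9,6],[0,-14,6],[-1,-19,6],[-1.9,-23.4,6]],"delta_rot":[[0,0,0],[0,0,0],[0,0,0],[0,0,0],[0,0,0],[0,0,0],[0,0,0],[0,0,0]],"hand":[5,5,5,5,5,5,5,5]}'
```

```text
clock: 5.3
position: [543.8, 61.5, 132.5]
ee_rot: [-0.688, 0.726, 0.001, -0.001]
contact_force: [1.3, -1.0, -0.6]
gripper_width: 85.0
grasp_force: 0.0
clock: 6.3
position: [545.8, 62.3, 111.7]
ee_rot: [-0.689, 0.725, -0.001, 0.001]
contact_force: [-0.3, 0.3, 5.9]
gripper_width: 62.9
grasp_force: 67.4
clock: 7.3
position: [524.5, -173.4, 168.6]
ee_rot: [-0.688, 0.726, 0.001, -0.001]
contact_force: [-0.6, -1.8, 0.0]
gripper_width: 63.4
grasp_force: 66.9
```

```bash
python3 - <<'E'
from h import *
for n in("scene","side"):
    im,P=cloud(n);hsv=cv2.cvtColor(im,cv2.COLOR_RGB2HSV)
    m=(hsv[...,0]>5)&(hsv[...,0]<22)&(hsv[...,1]>80)&(P[...,2]>3)&(P[...,2]<85)&(P[...,1]<-120)&(P[...,1]>-300)&(P[...,0]<650)
    if m.any():print(n,np.percentile(P[m],[2,98],axis=0).round(),m.sum())
E
```

```text
scene [[ 501. -249.   13.]
 [ 562. -207.   45.]] 414
side [[ 497. -247.   36.]
 [ 559. -203.   48.]] 183
```

Block A spans y -249 to -203, so B fits beside it at y ≈ -172 with a release height like A's.

```bash
python3 -m creep '{"translation":[[0,0.3,0],[0,0.3,-4],[0,0.3,-8],[0,0.3,-12],[0,0.3,-13.2],[0,0.3,-13.2],[0,0.3,-13.2],[0,0.3,-13.2]],"delta_rot":[[0,0,0],[0,0,0],[0,0,0],[0,0,0],[0,0,0],[0,0,0],[0,0,0],[0,0,0]],"hand":[5,5,5,5,5,5,8.5,8.5]}'; python3 -m creep '{"translation":[[0,0,0],[0,0,3],[0,0,8],[0,0,13],[0,0,17],[0,0,19],[0,0,19],[0,0,19]],"delta_rot":[[0,0,0],[0,0,0],[0,0,0],[0,0,0],[0,0,0],[0,0,0],[0,0,0],[0,0,0]],"hand":[8.5,8.5,8.5,8.5,8.5,8.5,8.5,8.5]}'; python3 - <<'E'
from h import *
im,P=cloud("scene");im2,P2=cloud("side");cv2.imwrite("pics/d.png",np.vstack([im[80:340,130:400],im2[80:340,130:400]])[:,:,::-1])
for im,P in((im,P),(im2,P2)):
    m=(P[...,2]>149)&(P[...,2]<162)&(P[...,0]<475)&(P[...,0]>390)&(abs(P[...,1])<80)
    if m.sum()>20:print(cv2.minAreaRect(P[m][:,:2].astype(np.float32)),m.sum())
E
```

```text
clock: 8.4
position: [527.2, -169.0, 40.0]
ee_rot: [-0.688, 0.725, -0.001, 0.001]
contact_force: [0.0, -0.1, 0.5]
gripper_width: 85.0
grasp_force: 0.0
clock: 9.4
position: [525.2, -168.8, 227.2]
ee_rot: [-0.688, 0.726, 0.001, -0.0]
contact_force: [-0.6, -0.1, -0.5]
gripper_width: 85.3
grasp_force: 0.0
((446.897705078125, -28.358903884887695), (49.5745849609375, 30.38466453552246), 6.515884876251221) 146
((444.24932861328125, -25.934219360351562), (49.03815841674805, 33.56633377075195), 3.377737045288086) 153
```

View pics/d.png

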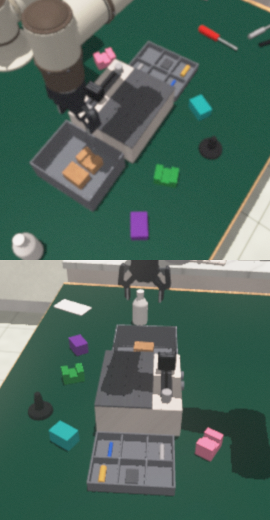

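Both blocks are in the bin: scene crop (75,172) and (92,158). The bed is clear and the knob is still at the stop end. Next I grip the knob across its 50 mm side.

```bash
python3 -m creep '{"translation":[[-2,4,0],[-4,8,0],[-6.5,12,0],[-8,14.2,0],[-8,14.2,-3],[-8,14.2,-6.5],[-8,14.2,-10],[-8,14.2,-10.6]],"delta_rot":[[0,0,3],[0,0,7],[0,0,7],[0,0,7],[0,0,7],[0,0,7],[0,0,7],[0,0,7]],"hand":[8.5,8.5,8.5,8.5,8.5,8.5,8.5,8.5]}'; python3 -m creep '{"translation":[[0,0,0],[0,0,0],[0,0,0],[0,0,0],[0,0,0],[0,0,0],[-0.03,0.5,0],[-0.07,1,0]],"delta_rot":[[0,0,0],[0,0,0],[0,0,0],[0,0,0],[0,0,0],[0,0,0],[0,0,0],[0,0,0]],"hand":[8.5,4,4,4,4,4,4,4]}'
```

```text
clock: 10.5
position: [443.9, -27.5, 119.7]
ee_rot: [0.731, -0.682, -0.002, 0.003]
contact_force: [-0.1, -0.2, 0.2]
gripper_width: 85.2
grasp_force: 0.0
clock: 11.5
position: [444.8, -17.7, 123.5]
ee_rot: [0.731, -0.682, 0.0, 0.001]
contact_force: [-2.4, -3.2, 5.8]
gripper_width: 49.6
grasp_force: 63.2
```

```bash
python3 -m creep '{"translation":[[-0.07,1,0],[-0.14,2,0],[-0.2,3,0],[-0.27,4,0],[-0.34,5,0],[-0.41,6,0],[-0.48,7,0],[-0.52,7.6,0]],"delta_rot":[[0,0,0],[0,0,0],[0,0,0],[0,0,0],[0,0,0],[0,0,0],[0,0,0],[0,0,0]],"hand":[4,4,4,4,4,4,4,4]}'; python3 -m creep '{"translation":[[-0.01,0.2,0],[-0.03,0.4,0],[-0.04,0.6,0],[-0.05,0.7,0],[-0.05,0.8,0],[-0.05,0.8,0]],"delta_rot":[[0,0,0],[0,0,0],[0,0,0],[0,0,0],[0,0,0],[0,0,0]],"hand":[4,4,4,4,4,4]}'
```

```text
clock: 12.5
position: [439.6, 58.5, 123.5]
ee_rot: [0.731, -0.682, 0.0, 0.001]
contact_force: [-3.2, -4.2, 5.6]
gripper_width: 48.9
grasp_force: 63.2
clock: 13.25
position: [439.2, 65.6, 123.6]
ee_rot: [0.731, -0.682, 0.001, 0.001]
contact_force: [-1.5, -6.1, 5.2]
gripper_width: 49.2
grasp_force: 63.2
```

```bash
python3 -m creep '{"translation":[[-0.01,0.1,0],[-0.01,0.2,0],[-0.02,0.3,0],[-0.02,0.3,0]],"delta_rot":[[0,0,0],[0,0,0],[0,0,0],[0,0,0]],"hand":[4,4,4,4]}'; python3 -m creep '{"translation":[[-0.01,0.1,0],[-0.01,0.2,0],[-0.02,0.3,0],[-0.02,0.3,0]],"delta_rot":[[0,0,0],[0,0,0],[0,0,0],[0,0,0]],"hand":[4,4,4,4]}'
```

```text
clock: 13.75
position: [439.1, 65.9, 123.5]
ee_rot: [0.731, -0.682, 0.002, 0.003]
contact_force: [3.7, -18.9, 4.5]
gripper_width: 49.1
grasp_force: 63.1
clock: 14.25
position: [439.0, 66.2, 123.5]
ee_rot: [0.732, -0.682, 0.003, 0.005]
contact_force: [9.5, -31.8, 2.3]
gripper_width: 49.2
grasp_force: 63.1
```

The force climbs while the position stays put, so the knob is at its end stop. I'll release and lift.

```bash
python3 -m creep '{"translation":[[0,0,0],[0,0,0],[0,0,0],[0,0,0],[0,0,2],[0,0,6],[0,0,11],[0,0,13]],"delta_rot":[[0,0,0],[0,0,0],[0,0,0],[0,0,0],[0,0,0],[0,0,0],[0,0,0],[0,0,0]],"hand":[8.5,8.5,8.5,8.5,8.5,8.5,8.5,8.5]}'; python3 -m creep '{"translation":[[0,3,0],[0,8,0],[0,13,0],[0,18,0],[0,18,0]],"delta_rot":[[0,0,0],[0,0,0],[0,0,0],[0,0,0],[0,0,0]],"hand":[8.5,8.5,8.5,8.5,8.5]}'; python3 - <<'E'
from h import *
im,P=cloud("scene");im2,P2=cloud("side");cv2.imwrite("pics/e.png",np.hstack([im[80:340,130:400],im2[80:340,130:400]])[:,:,::-1])
for im,P in((im,P),(im2,P2)):
    m=(P[...,2]>149)&(P[...,2]<162)&(P[...,0]<475)&(P[...,0]>390)&(abs(P[...,1])<100)
    if m.sum()>20:print(cv2.minAreaRect(P[m][:,:2].astype(np.float32)),m.sum())
E
```

```text
clock: 15.25
position: [440.3, 73.9, 255.5]
ee_rot: [0.732, -0.682, 0.001, -0.003]
contact_force: [0.4, -0.5, -1.3]
gripper_width: 85.0
grasp_force: 0.0
clock: 15.88
position: [438.9, 256.2, 251.7]
ee_rot: [0.733, -0.68, -0.0, 0.0]
contact_force: [0.2, -0.8, 0.2]
gripper_width: 85.1
grasp_force: 0.0
((439.4809265136719, 63.794281005859375), (49.952613830566406, 29.742223739624023), 5.082738876342773) 133
((437.0919189453125, 65.28604125976562), (48.44084930419922, 32.79664611816406), 4.615455150604248) 182
```

View pics/e.png

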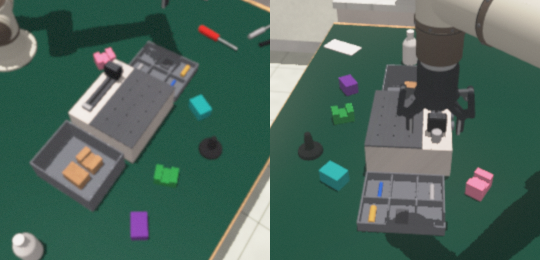

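Both blocks are in the bin at (75,175) and (90,158). The knob sits at the bumper at (112,70), and the bed and other items are as they should be.

```bash
python3 -c "from bench import *;print(job_done())"
```

```text
the job is handed in; nothing more can be done
None
```

I put both packing blocks in the waste bin, then slid the lock knob fully home against its end stop by the bumper and handed the job in at about 16 s of the 51 s allowed.

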